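# Return a sample tin through the swing flap

## Task

With the fingertips, push the flat round sample tin along the dark green feed shelf and in under the hanging steel flap, so that it swings the flap open and drops off the end of the shelf to lie flat, right way up, in the sunken tray behind. Then draw back so that the flap falls shut. Only push the tin, never lift it, and leave the jar, the beaker and the other loose things where they stand.

Things in the scene. Friction and masses are not known exactly. Their poses are not given: they have to be found in the camera images.
- tin: Closed flat aluminium sample tin, a disc 60 mm in diameter and 16 mm high, about 80 g, lying flat on the feed shelf to the left or right of its centre line. Loose. Origin at the centre of its underside, z up (its yaw means nothing).
- station: Fixed return station on the bench. +x = feeding direction (away from the robot, turned by its yaw), y left, z up; origin on the bench below the flap's hinge, on the centre line. Offsets below are in this frame. Feed shelf: flat dark green slab, top 30 mm above the bench, x = -195 to +4 mm, y = -140 to +140 mm, open towards the robot.
- gate (a point): Middle of the flap's hinge axis, 80 mm above the bench at x = 0. Steel cheeks either side: x = -14 to +14 mm, inner faces at y = -70 and +70 mm, tops 88 mm above the bench. Nothing spans the cheeks but the flap: between its two straps the space is open upwards, so fingers can pass in from above.
- shelf_end (a point): Middle of the shelf's far edge, 4 mm beyond the flap, 30 mm above the bench: a sharp step, 22 mm down to the tray. A tin pushed wholly off it lies below the flap's reach; one pushed part of the way stays leaning on the step and props the flap open.
- tray_floor (a point): Centre of the grey tray's floor, 8 mm above the bench. Inside of the tray: x = +4 to +117 mm, y = -70 to +70 mm; walls up to 45 mm above the bench.
- flap (a joint): Opening angle of the flap (rad): 0 = hanging shut, grows as its lower edge swings to the station's +x (into the tray side), up to 1.5. It opens only that way and falls shut by its own weight (100 g), free swinging.
- flap_edge (a point): Middle of the flap's lower edge. Flap: steel panel 134 mm wide, 24 mm high, 4 mm thick, hung by two 8 mm wide straps at its ends (y = -63 and +63 mm of the station) from a hinge axis 80 mm above the bench (50 mm above the shelf). Shut, the lower edge is 4 mm above the shelf and the panel's upper edge 28 mm above the shelf.
- jar: Small closed amber jar, 42 mm in diameter, 45 mm high, standing on the feed shelf on the side opposite to the tin, about 190 mm from it. Loose; leave alone. Origin at the centre of its underside.
- beaker: Small clear beaker, 44 mm in diameter, 55 mm high, standing on the feed shelf just left of the left cheek, about 113 mm left of the centre line. Loose; leave alone. Origin at the centre of its underside.
- wash_bottle: White bottle, 66 mm in diameter, 160 mm high, on the bench to the right of the station. Loose; leave alone. Origin at the centre of its underside.
- flask: Green conical flask, 80 mm in diameter, 105 mm high, on the bench to the left of the station. Loose; leave alone. Origin at the centre of its underside.
- dish: White bowl, 90 mm in diameter, 35 mm high, on the bench to the left of the station. Loose; leave alone. Origin at the centre of its underside.
- brush: Hand brush lying on the bench to the right of the station. Loose; leave alone.
Mind the look-alikes: they are no part of the job. There is more than one size of the tin; the one meant has the size given above.

How it is judged:
By the outcome, as a careful person would: the job done as asked, in the order asked, and still so for the second after the job is handed in, with the robot touching nothing.
It also fails if it takes over 48 s, if anything falls off the work surface, if the arm or the gripper's body presses on something with over 40 N, if the wrist force passes 120 N, or if a joint passes its speed limit or range.

## Robot

A 6-joint arm with a two-finger parallel gripper is mounted at the origin on the work surface. World frame = base frame: x ahead of the robot, y to its left, z up, the work surface at z = 0. Lengths are in m, angles in degrees, forces in N, time in s.
With the tool pointing down it reaches from about 0.425 to 0.95 m from the base axis. Payload 14.7 kg.
Tool frame: the origin (TCP) lies midway between the tips of the shut fingers; the grasp point (between the pads) lies manip.hold_point_z behind it (manip.hold_point_z is the distance from the TCP to the grasp point, in m); x points along the fingers, y is the direction in which the jaws open and shut, and the axes are right-handed (so a half turn about x gives the same grasp; the last joint's range is limited). The gripper opens to 85 mm and grips with 20 to 120 N. Pads are 22 mm wide; open, the fingers measure 114 mm over their backs; the gripper's body (76 mm by 85 mm) begins 54 mm behind the grasp point. The pads swing forward as they close: fully open they stand 13 mm farther back than shut.
Start: joints at [-67.3, 27.513, 91.461, -0, 61.026, -2.67], TCP at [0.279, -0.587, 0.231] pointing down, gripper open.
Joint ranges: [-157.49, 157.49], [-46.99, 117.5], [13.45, 153.17], [-89.5, 269.5], [5.16, 153.95], [-167.48, 167.48]. Speed limits (degrees/s): [108.29, 108.29, 136.94, 172.46, 172.46, 172.46].

## Interface

Orientations are given as [roll, pitch, yaw] about the fixed x, y, z axes, in that order (R = Rz(yaw) Ry(pitch) Rx(roll)).
In Python, from station import manip gives the robot as it stands.
- The arm moves only by the tool move_arm, never from a script. Its argument "motion" is a list of rows, each a list of 3 entries, a list of its own where there are three numbers: the shift along the tool's x, y, z as a fraction of full scale, then the turn about the tool's x as a fraction of full scale, then the closure, from -1 (fully open) to 1 (shut), so that 0 is half open. A call has 1 to 8 rows; each row shifts and turns the commanded pose from where the row before left it, along the tool's axes as they then stand; what a row does not reach is not made up. Full scale, the value 1, is 4 cm for a shift and 6 degrees for a turn. A row lasts 1/8 s, in which the tool goes at most 62.5 mm and 10.7 degrees, less where a joint would pass 70% of its speed; a pose out of reach is approached as far as the arm can. A call with a number of a shift or a turn outside -1 to 1 is refused whole. A call with a gripper value outside its range is refused whole. The fingers move at their own pace and stop on an object; "grip_force" is the grip in N (left out, the last holds). Time passes only in rows, so rows that do not move let the fingers close. It gives the time, the measured TCP pose, the force and the opening at its end, in the units of the state.
- manip.state(): the state, without advancing time (a new reading comes with each control period).
- manip.read_camera(name): name is "scene" or "top" or "wrist"; returns a dict with "img" (480x640x3 uint8, red, green, blue), "intrinsics" (3x3 intrinsics, pixels), "rvec" (rotation vector, rad) and "tvec" (3), from world to camera coordinates, as OpenCV has them. Camera axes: x right, y down, z forward; pixel columns grow to the right and rows downward; lengths in m; the calibration is good to about 2 mm. A picture is of the moment at which its call begins. There is no depth.
- manip.finish_job(): hands the job in, once; it reports no verdict.
The state is a dict: "clock": time; "q": joint angles; "qd": joint speeds; "joint_efforts": joint torques, N m; "tcp_pos": TCP position; "orientation": TCP orientation; "contact_force": force on the tool from outside, world axes, zero at the start; "moment": the same for the moment, N m; "opening": opening from 0.0 (shut) to 1.0 (fully open).
Only numpy, scipy, OpenCV 4.12 (cv2) and the standard library are available. Lean on these libraries where they do the work, as an engineer would, in place of code of your own. Each camera call takes 0.05 s, during which the arm holds its last target.

## Working session

There is one attempt and no reset: what is moved stays moved. The work goes in short steps, Python scripts to look and compute and a tool call to move; the robot and the scene stay as the last step left them, time stands still between calls to the robot, and variables do not carry over. Pictures are saved under pics/ and viewed, and the job is handed in when it is done.

Besides the shell and the picture viewer there is one more tool, called after "Call:" in YAML: its name, and indented under it one key for each argument. move_arm: Moves the arm, as the interface text tells. Shift numbers are shares of 4 cm and turn numbers shares of 6 degrees, none past 1 either way. Its arguments: {"type":"object","properties":{"motion":{"type":"array","items":{"type":"array"}},"grip_force":{"type":"number"}},"required":["motion"]}

```bash
mkdir -p pics; ls
python3 - <<'E'
from station import manip
import cv2,numpy as np
print(manip.state(), manip.hold_point_z)
for n in ["scene","top"]:
    c=manip.read_camera(n); cv2.imwrite(f"pics/{n}0.png",c["img"][:,:,::-1]); print(n,c["intrinsics"],c["rvec"],c["tvec"])
    np.savez(f"{n}0.npz",**c)
E
```

```text
pics
{'clock': 0.0, 'q': array([-6.72979371e+01,  2.75490616e+01,  9.14952962e+01,  1.75605008e-04,
        6.10218055e+01, -2.66958820e+00]), 'qd': array([ 0.0360451 ,  0.03022232, -0.01100506,  0.02577742,  0.02260241,
       -0.03512287]), 'joint_efforts': array([ 1.43244171e-03, -9.50627303e+01, -4.30187595e+01,  5.02009766e-05,
        1.22812676e-02, -2.61446075e-05]), 'tcp_pos': array([ 0.27838665, -0.58692506,  0.23067129]), 'orientation': array([-92.8025338 ,  89.93383646, 112.56903218]), 'contact_force': array([0.24247789, 0.45952616, 0.02071726]), 'moment': array([0.03854724, 0.01123488, 0.02895157]), 'opening': 1.0023435199100852} 0.0187
scene [[454.63757639   0.         307.83333018]
 [  0.         454.63757639 241.25951569]
 [  0.           0.           1.        ]] [ 2.29411392  0.58674603 -0.23982527] [-0.5209874  -0.13241715  1.12239471]
top [[461.39047139   0.         317.63251694]
 [  0.         461.39047139 238.81807093]
 [  0.           0.           1.        ]] [ 2.10451203 -2.143625    0.18232998] [0.00691651 0.58393112 0.83590641]
```

View pics/scene0.png

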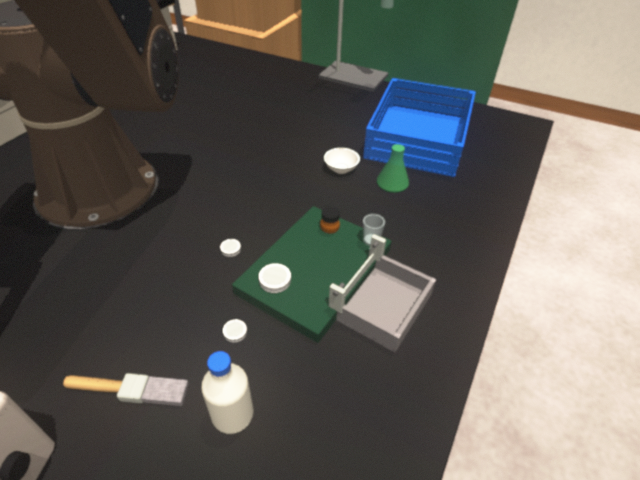

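View pics/top0.png

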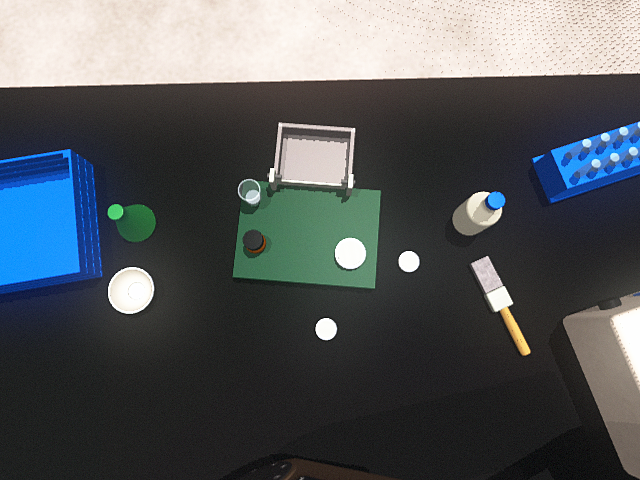

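The tin lies on the shelf at top pixel (350,253) and scene pixel (275,278). The jar is at (254,242) and the beaker at (249,192). The two smaller discs are on the bench. Next I measure them.

```bash
cat > h.py <<'E'
import numpy as np,cv2
def back(c,uv,z):
    R=cv2.Rodrigues(c["rvec"])[0];t=c["tvec"].ravel()
    d=R.T@np.linalg.inv(c["intrinsics"])@np.array([uv[0],uv[1],1.]);o=-R.T@t
    return o+d*(z-o[2])/d[2]
def proj(c,P): return cv2.projectPoints(np.array(P,float).reshape(-1,3),c["rvec"],c["tvec"],c["intrinsics"],None)[0][:,0]
def w2s(p,S,yaw):
    c,s=np.cos(yaw),np.sin(yaw);d=np.array(p)[:2]-S;return np.array([c*d[0]+s*d[1],-s*d[0]+c*d[1]])
def s2w(p,S,yaw):
    c,s=np.cos(yaw),np.sin(yaw);return S+np.array([c*p[0]-s*p[1],s*p[0]+c*p[1]])
E
python3 - <<'E'
from h import *
from scipy.optimize import least_squares
T=dict(np.load("top0.npz"));Sc=dict(np.load("scene0.npz"))
im=T["img"].astype(int)
# green mask top
hsv=cv2.cvtColor(T["img"],cv2.COLOR_RGB2HSV)
m=cv2.inRange(hsv,(60,90,35),(95,255,160)); m[:, :200]=0
n,l,st,ce=cv2.connectedComponentsWithStats(m);i=1+np.argmax(st[1:,4]);g=(l==i).astype(np.uint8);print(st[i])
cn=max(cv2.findContours(g,0,cv2.CHAIN_APPROX_NONE)[0],key=cv2.contourArea)
r=cv2.minAreaRect(cn);print(r, cv2.boxPoints(r))
print(cv2.approxPolyDP(cv2.convexHull(cn),4,True)[:,0])
for nm,c,roi in(("top",T,(325,230,375,275)),("scene",Sc,(255,260,295,295))):
    g2=c["img"].min(2);x0,y0,x1,y1=roi
    mm=(g2[y0:y1,x0:x1]>120).astype(np.uint8)
    n,l,st,ce=cv2.connectedComponentsWithStats(mm);i=1+np.argmax(st[1:,4]);print(nm,ce[i]+[x0,y0],st[i])
    z=.046 if nm=="top" else .043
    print(back(c,ce[i]+[x0,y0],z))
for uv in [(233,277),(375,288),(380,190)]: print(back(T,uv,.03))
E
```

```text
[ 232  181  104  105 6304]
((287.530029296875, 232.65478515625), (103.47907257080078, 98.67113494873047), 4.969740867614746) [[231.71107 277.3227 ]
 [240.25893 179.0225 ]
 [343.349   187.98688]
 [334.80115 286.28705]]
[[257 181]
 [313 191]
 [323 201]
 [334 285]
 [232 276]
 [241 199]]
top [349.99110546 252.86658196] [ 10   7  31  32 787]
[ 0.55640549 -0.06567741  0.046     ]
scene [274.38560411 276.97300771] [  3   3  34  30 778]
[ 0.55734761 -0.06635737  0.043     ]
[0.51558646 0.16255497 0.03      ]
[ 0.48917774 -0.11299368  0.03      ]
[ 0.68533361 -0.13082722  0.03      ]
```

Run:
```python
import cv2
a=cv2.imread("pics/top0.png")[110:300,220:400];cv2.imwrite("pics/topc.png",cv2.resize(a,None,fx=4,fy=3.1*4/4*1.0 if 0 else 3.1,interpolation=2))
a=cv2.imread("pics/scene0.png")[200:350,225:445];cv2.imwrite("pics/scc.png",cv2.resize(a,None,fx=3.6,fy=3.6,interpolation=2))
```

```text
(no output)
```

View pics/topc.png

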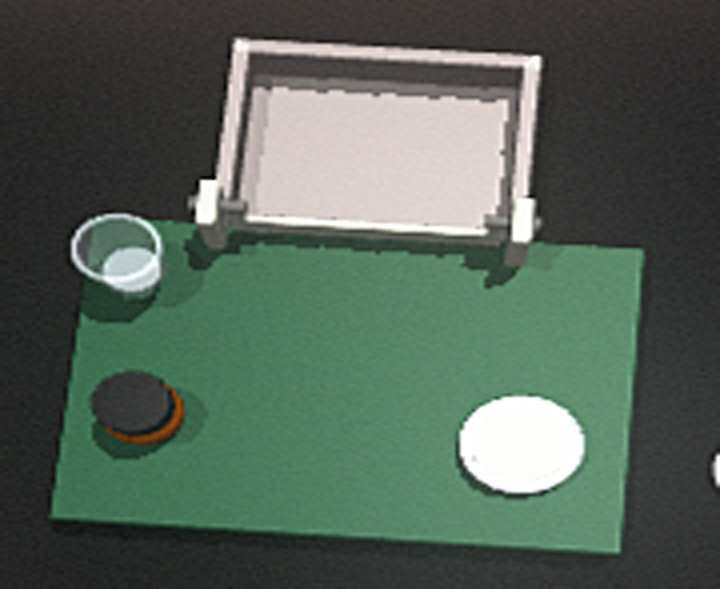

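View pics/scc.png

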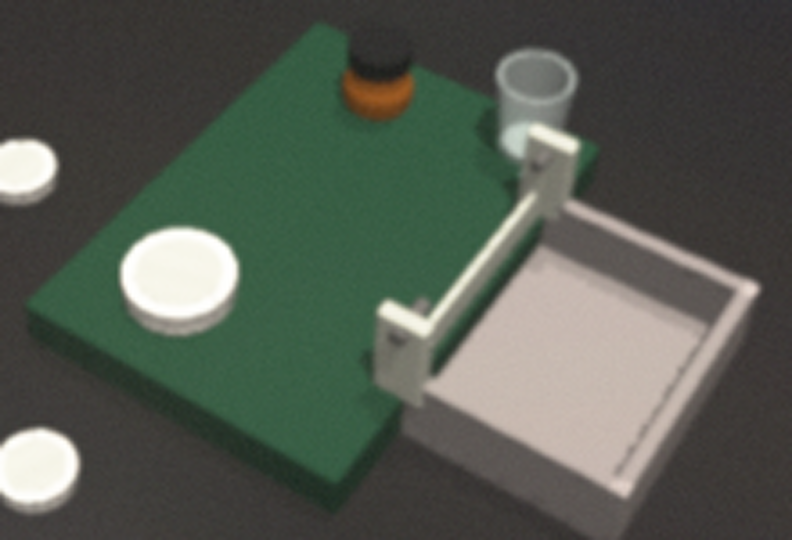

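Run:
```python
from h import *
from scipy.optimize import least_squares
T=dict(np.load("top0.npz"));Sc=dict(np.load("scene0.npz"))
o=[(T,(233,277.7),(-.195,.14)),(T,(375,288),(-.195,-.14)),(T,(380.7,190),(.004,-.14)),(Sc,(233.3,284.7),(-.195,-.14)),(Sc,(318,335.3),(.004,-.14)),(Sc,(313.9,206.9),(-.195,.14))]
def f(x):
    return np.concatenate([proj(c,[*s2w(p,x[:2],x[2]),.03])[0]-uv for c,uv,p in o])
r=least_squares(f,[.69,0,-.09]);S=r.x[:2];y=r.x[2];print(S,np.degrees(y),r.fun.round(1))
for c in(T,Sc):
  for nm,uv,z in(("tinT",(349.99,252.87),.046),("tinS",(274.4,277),.043)):
    if (c is T)==(nm=="tinT"): p=back(c,uv,z);print(nm,p,w2s(p,S,y))
print("jar",w2s(back(T,(220+133/4,110+401/3.1),.075),S,y),"beaker",w2s(back(T,(220+116/4,110+248/3.1),.085),S,y))
# checks: tray inner corners & cheek tops
for p in[(0,.07,.088),(0,-.07,.088),(.117,.07,.045),(.117,-.07,.045)]: print(p,proj(T,[*s2w(p,S,y),p[2]])[0],proj(Sc,[*s2w(p,S,y),p[2]])[0])
from station import manip
s=manip.state()
from scipy.spatial.transform import Rotation as R
print(R.from_euler('xyz',s['orientation'],degrees=True).as_matrix().round(3))
```

```text
[0.69703435 0.00671159] -5.63913402428509 [-1.3 -1.3  0.2 -0.   0.3 -0.9 -2.1  0.1  0.6 -0.2 -0.9 -1. ]
tinT [ 0.55639888 -0.06567508  0.046     ] [-0.13284197 -0.08585557]
tinS [ 0.55740682 -0.06640154  0.043     ] [-0.13176752 -0.08647947]
jar [-0.12612485  0.09828645] beaker [-0.03403007  0.11467878]
(0, 0.07, 0.088) [274.06759114 174.06429873] [377.68259589 239.89837704]
(0, -0.07, 0.088) [347.7439892  179.58294372] [339.48113705 286.80895337]
(0.117, 0.07, 0.045) [281.83859723 125.73127562] [430.40487889 280.94226824]
(0.117, -0.07, 0.045) [350.57879746 130.70717091] [397.01105727 333.19239691]
[[-0.     0.428 -0.904]
 [ 0.001 -0.904 -0.428]
 [-1.    -0.001 -0.   ]]
```

Call:
move_arm:
  motion:
    - [[0,0,0],-0.84,0.1]
    - [[0,0,0],-0.83,0.1]
    - [[0,0,0],-0.83,0.1]
    - [[0,0,0],-0.83,0.1]
    - [[0,-0.32,-1],0,0.1]
    - [[0,-0.32,-1],0,0.1]
    - [[0,-0.32,-1],0,0.1]
    - [[0,-0.32,-1],0,0.1]
  grip_force: 30

```text
clock: 1.1
tcp_pos: [0.3549, -0.4361, 0.2311]
orientation: [-100.8, 90.0, 124.5]
contact_force: [0.9, -0.0, -0.5]
opening: 0.447
```

Call:
move_arm:
  motion:
    - [[0,-0.32,-1],0,0.1]
    - [[0,-0.32,-1],0,0.1]
    - [[0,-0.32,-1],0,0.1]
    - [[0,-0.32,-1],0,0.1]
    - [[0,-0.32,-1],0,0.1]
    - [[0,-0.32,-1],0,0.1]
    - [[0,0,0],0,0.1]
    - [[0,0,0],0,0.1]

```text
clock: 2.1
tcp_pos: [0.4684, -0.2129, 0.2312]
orientation: [-27.7, 90.0, -162.3]
contact_force: [0.0, -0.7, -0.5]
opening: 0.448
```

```bash
cat >> h.py <<'E'
S0=np.array([.69703,.00671]);Y0=np.radians(-5.639)
def rel(s,target_s,phi):
    """units to go: target TCP in station frame (x,y,z), push angle phi deg(station)"""
    from scipy.spatial.transform import Rotation as R
    M=R.from_euler('xyz',s['orientation'],degrees=True).as_matrix();p=s['tcp_pos']
    ja=np.degrees(np.arctan2(M[1,1],M[0,1])); want=np.degrees(Y0)-90+phi
    d=np.array([*s2w(target_s,S0,Y0),target_s[2]])-p
    a=np.radians(want);Mw=np.array([[0,np.cos(a),np.sin(a)],[0,np.sin(a),-np.cos(a)],[-1,0,0]])
    print("t",s['clock'],"TCP st",(w2s(p,S0,Y0)*1e3).round(1),"z",(p[2]*1e3).round(1),"phi",round(ja-np.degrees(Y0)+90,2),"tilt",M[2,0].round(4),"turn units",round(-(want-ja)/6,2),"shift units now",(M.T@d/.04).round(2),"after turn",(Mw.T@d/.04).round(2),"F",s['contact_force'].round(1),"op",round(s['opening'],3))
E
python3 - <<'E'
from h import *
from station import manip
s=manip.state()
u=np.array([np.cos(np.radians(51)),np.sin(np.radians(51))])
t=np.array([-.132,-.086])-.06*u
rel(s,[*t,.08],51)
E
```

```text
t 2.1 TCP st [-206. -241.] z 231.2 phi 51.04 tilt -1.0 turn units 0.01 shift units now [ 3.78 -1.   -2.68] after turn [ 3.78 -1.   -2.68] F [ 0.  -0.7 -0.5] op 0.448
```

Call:
move_arm:
  motion:
    - [[0,-0.33,-0.9],0,0.1]
    - [[0.3,-0.33,-0.9],0,0.1]
    - [[0.9,-0.34,-0.88],0,0.1]
    - [[0.9,0,0],0,0.1]
    - [[0.9,0,0],0,0.1]
    - [[0.78,0,0],0,0.1]
    - [[0,0,0],0,0.1]
    - [[0,0,0],0,0.1]

```text
clock: 3.1
tcp_pos: [0.5158, -0.1092, 0.081]
orientation: [114.4, 90.0, -20.3]
contact_force: [-0.4, 0.1, 1.0]
opening: 0.448
```

Run:
```python
from h import *
from station import manip
s=manip.state()
u=np.array([np.cos(np.radians(51)),np.sin(np.radians(51))])
t=np.array([-.132,-.086])-.06*u
rel(s,[*t,.032],51)
for n in("wrist","top","scene"):
    c=manip.read_camera(n);cv2.imwrite(f"pics/{n}1.png",c["img"][:,:,::-1]);np.savez(f"{n}1.npz",**c)
a=cv2.imread("pics/scene1.png")[180:360,205:445];cv2.imwrite("pics/scc1.png",cv2.resize(a,None,fx=3.3,fy=3.3,interpolation=2))
```

```text
t 3.1 TCP st [-169.  -133.2] z 81.0 phi 50.94 tilt -1.0 turn units -0.01 shift units now [ 1.22 -0.02  0.  ] after turn [ 1.22 -0.02  0.  ] F [-0.4  0.1  1. ] op 0.448
```

View pics/wrist1.png

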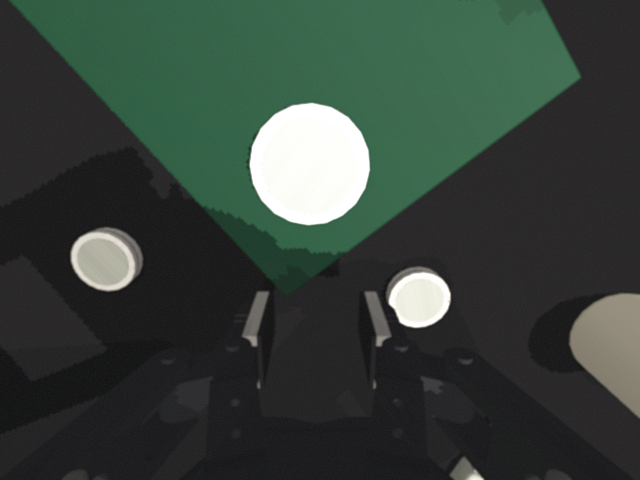

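View pics/scc1.png

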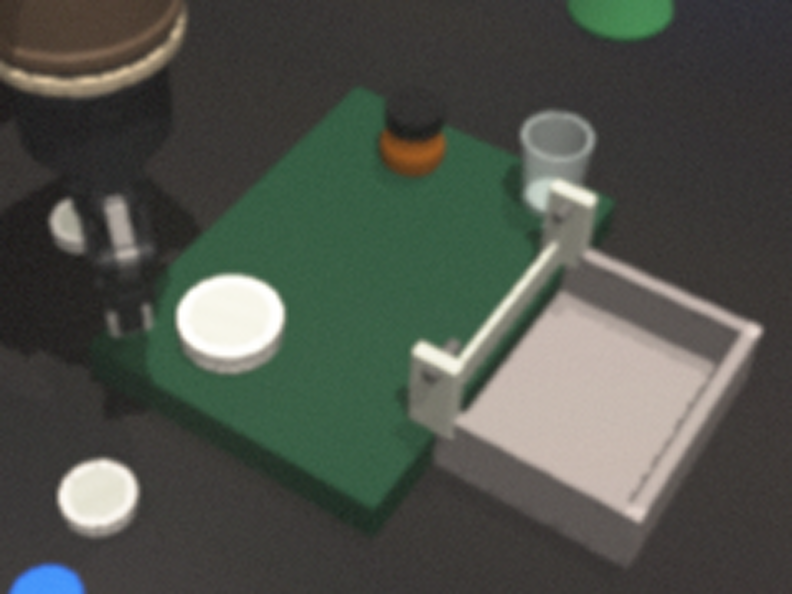

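The wrist view shows the tin at (310,164), ahead of the jaw gap centred on about column 315. The small bench disc at (418,298) is to the right of the right fingertip. I'll compute the clearance before going down.

Run:
```python
from h import *
c=dict(np.load("wrist1.npz"))
for uv,z in(((310,164),.046),((418,299),.016),((104,261),.016),((450,299),.016),((388,299),.016)): print(uv,(w2s(back(c,uv,z),S0,Y0)*1e3).round(1))
# corner of shelf
print((w2s(back(c,(287,295),.03),S0,Y0)*1e3).round(1),(w2s(back(c,(581,77),.03),S0,Y0)*1e3).round(1))
R=cv2.Rodrigues(c["rvec"])[0];print((-R.T@c["tvec"].ravel()))
```

```text
(310, 164) [-131.5  -83.4]
(418, 299) [-134.2 -198.6]
(104, 261) [-274.5  -49.9]
(450, 299) [-117.8 -211.9]
(388, 299) [-149.7 -186.1]
[-194.  -136.9] [   0.8 -137.3]
[ 0.57382019 -0.05164883  0.22276005]
```

Call:
move_arm:
  motion:
    - [[0.6,0,0],0,0.1]
    - [[0.6,0,0],0,0.1]
    - [[0,0,-0.3],0,0.1]
    - [[0,0,-0.2],0,0.1]
    - [[0,0,-0.2],0,0.1]
    - [[0,0,-0.2],0,0.1]
    - [[0,0,-0.1],0,0.1]
    - [[0,0,0],0,0.1]

```text
clock: 4.25
tcp_pos: [0.5438, -0.0797, 0.0322]
orientation: [127.9, 90.0, -6.8]
contact_force: [0.9, 0.1, -0.4]
opening: 0.452
```

Run:
```python
from h import *
from station import manip
s=manip.state()
rel(s,[-.06,0,.033],51)
for n in("wrist","scene"):
    c=manip.read_camera(n);cv2.imwrite(f"pics/{n}2.png",c["img"][:,:,::-1]);np.savez(f"{n}2.npz",**c)
a=cv2.imread("pics/scene2.png")[180:360,205:445];b=cv2.imread("pics/wrist2.png")
cv2.imwrite("pics/m2.png",np.vstack([cv2.resize(a,(440,300)),cv2.resize(b[:,:],(440,300))]))
```

```text
t 4.25 TCP st [-144.  -101.1] z 32.2 phi 51.01 tilt -1.0 turn units 0.0 shift units now [-0.02  0.04 -3.29] after turn [-0.02  0.04 -3.29] F [ 0.9  0.1 -0.4] op 0.452
```

View pics/m2.png

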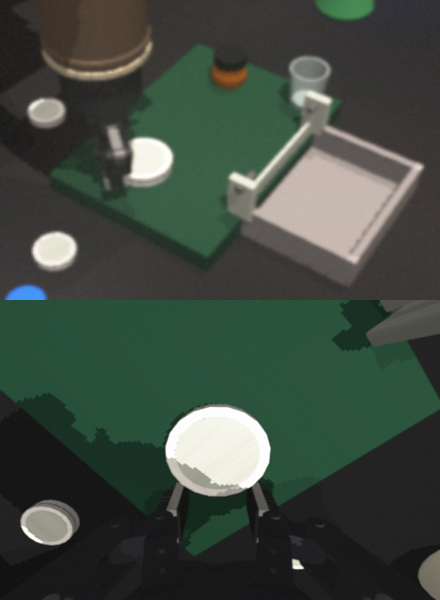

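Call:
move_arm:
  motion:
    - [[0,0,-0.2],0,0.1]
    - [[0,0,-0.35],0,0.1]
    - [[0,0,-0.4],0,0.1]
    - [[0,0,-0.4],0,0.1]
    - [[0,0,-0.4],0,0.1]
    - [[0,0,-0.3],0,0.1]
    - [[0,0,-0.15],0,0.1]
    - [[0,0,0],0,0.1]

```text
clock: 5.35
tcp_pos: [0.6056, -0.0171, 0.032]
orientation: [126.8, 90.0, -7.9]
contact_force: [0.5, -0.3, -0.3]
opening: 0.448
```

Run:
```python
from h import *
from station import manip
s=manip.state()
rel(s,[-.06,0,.033],51)
for n in("wrist","scene"):
    c=manip.read_camera(n);cv2.imwrite(f"pics/{n}3.png",c["img"][:,:,::-1]);np.savez(f"{n}3.npz",**c)
a=cv2.imread("pics/scene3.png")[180:360,205:445]
cv2.imwrite("pics/m3.png",cv2.resize(a,None,fx=3,fy=3))
```

```text
t 5.35 TCP st [-88.7 -32.7] z 32.0 phi 51.01 tilt -1.0 turn units 0.0 shift units now [-0.02  0.04 -1.09] after turn [-0.02  0.04 -1.09] F [ 0.5 -0.3 -0.3] op 0.448
```

View pics/m3.png

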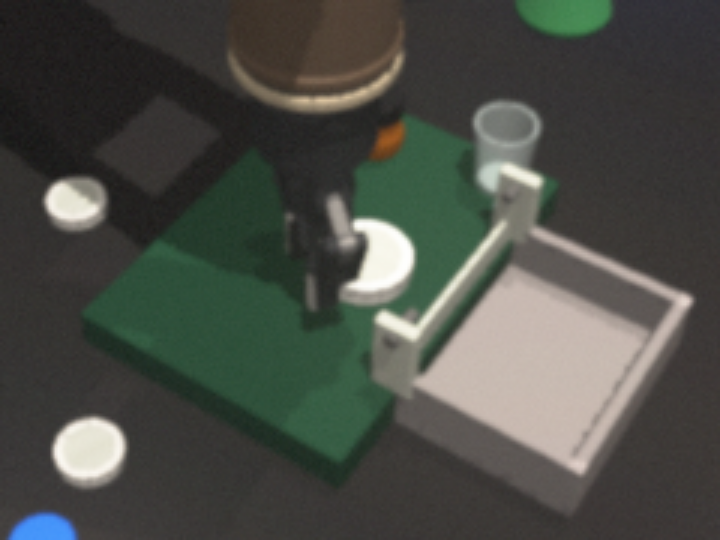

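View pics/wrist3.png

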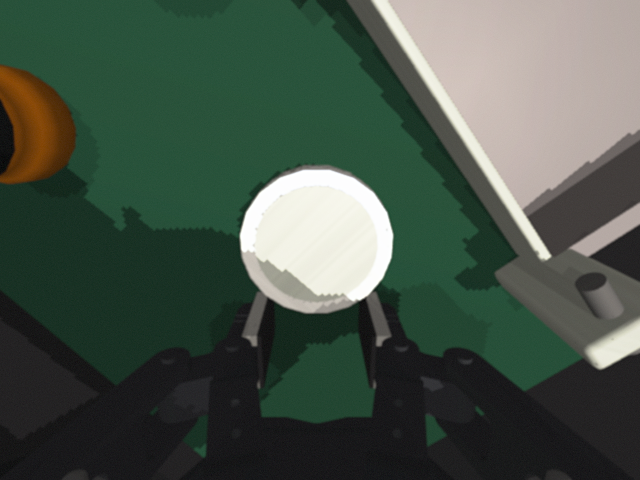

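The tin sits nested between the tips at wrist pixel (317,240), with the flap bar ahead of it. The jar at (20,125) is clear.

Run:
```python
from h import *
from station import manip
s=manip.state()
for i in (2,3):
    c=dict(np.load(f"wrist{i}.npz"));g=(c["img"].min(2)>130).astype(np.uint8);g[:120]=0;g[:,:200]=0;g[:,450:]=0
    n,l,st,ce=cv2.connectedComponentsWithStats(g);j=1+np.argmax(st[1:,4]);x,y,w,h=st[j,:4]
    print(st[j],(w2s(back(c,(x+w/2,y+h/2),.046),S0,Y0)*1e3).round(1))
# hinge / cheeks check using wrist3: flap top edge straps etc
c=dict(np.load("wrist3.npz"))
for p in[(0,-.07,.088),(-.014,-.07,.088),(.014,-.07,.088),(0,-.067,.058),(0,0,.058)]: print(p,proj(c,[*s2w(p,S0,Y0),p[2]])[0].round(0))
```

```text
[  241   170   153   144 17223] [-119.1  -72.4]
[  240   169   153   144 17323] [-63.8  -3.5]
(0, -0.07, 0.088) [640. 328.]
(-0.014, -0.07, 0.088) [594. 354.]
(0.014, -0.07, 0.088) [689. 300.]
(0, -0.067, 0.058) [564. 276.]
(0, 0, 0.058) [467. 125.]
```

Call:
move_arm:
  motion:
    - [[0,0,0.5],0,0.1]
    - [[0,0,0.6],0,0.1]
    - [[-0.1,0,0],0.85,0.48]
    - [[0,0,0],1,0.48]
    - [[0,0,0],1,0.48]
    - [[0,0,0],1,0.48]
    - [[0,0,0],1,0.48]
    - [[0,0,0],1,0.48]

```text
clock: 6.45
tcp_pos: [0.573, -0.0499, 0.0361]
orientation: [-12.5, 90.0, 177.4]
contact_force: [1.2, -0.8, -1.0]
opening: 0.26
```

Call:
move_arm:
  motion:
    - [[0,0,0],1,0.48]
    - [[0,0,0],1,0.48]
    - [[0,0,0],0.65,0.48]
    - [[0,0,0],0,0.48]

```text
clock: 6.95
tcp_pos: [0.5733, -0.0497, 0.0361]
orientation: [2.9, 90.0, 177.2]
contact_force: [1.0, -0.4, 0.5]
opening: 0.257
```

Run:
```python
from h import *
from station import manip
s=manip.state()
rel(s,[-.063-.048,-.0035,.035],0)
c=manip.read_camera("wrist");cv2.imwrite("pics/wrist4.png",c["img"][:,:,::-1]);np.savez("wrist4.npz",**c)
```

```text
t 6.95 TCP st [-117.6  -68.3] z 36.1 phi -0.05 tilt -1.0 turn units -0.01 shift units now [ 0.03 -1.62 -0.16] after turn [ 0.03 -1.62 -0.17] F [ 1.  -0.4  0.5] op 0.257
```

View pics/wrist4.png

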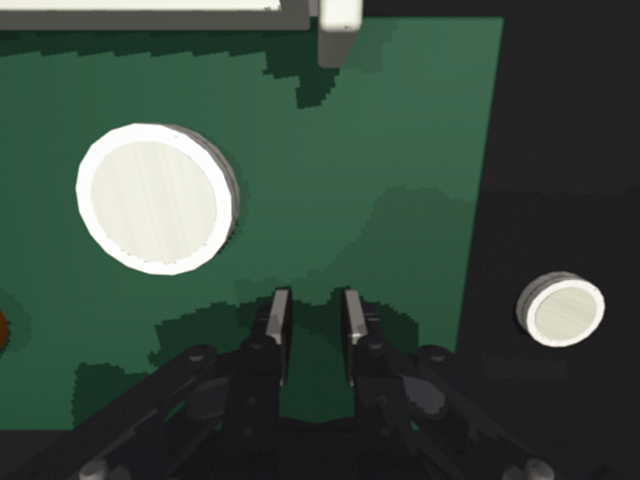

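The tin is at (155,198) and the flap lies level in the image, so the yaw is right. Now I shift left until the fingers are behind the tin.

Call:
move_arm:
  motion:
    - [[0,-0.6,0.15],0,0.48]
    - [[0,-0.6,0],0,0.48]
    - [[0,-0.42,0],0,0.48]
    - [[0,0,0],0,0.48]

```text
clock: 7.5
tcp_pos: [0.5748, 0.0171, 0.0361]
orientation: [-179.0, 90.0, -4.5]
contact_force: [0.3, -0.3, 0.1]
opening: 0.26
```

Run:
```python
from h import *
from station import manip
s=manip.state()
rel(s,[-.063-.048,-.0035,.035],0)
c=manip.read_camera("wrist");cv2.imwrite("pics/wrist5.png",c["img"][:,:,::-1]);np.savez("wrist5.npz",**c)
g=(c["img"].min(2)>130).astype(np.uint8);g[:120]=0;g[:,:200]=0;g[:,450:]=0
n,l,st,ce=cv2.connectedComponentsWithStats(g);j=1+np.argmax(st[1:,4]);x,y,w,h=st[j,:4]
print(st[j],(w2s(back(c,(x+w/2,y+h/2),.046),S0,Y0)*1e3).round(1))
```

```text
t 7.5 TCP st [-122.6   -1.7] z 36.1 phi 0.11 tilt -1.0 turn units 0.02 shift units now [ 0.03  0.05 -0.29] after turn [ 0.03  0.05 -0.29] F [ 0.3 -0.3  0.1] op 0.26
[  249   120   157   144 18403] [-65.7  -5.6]
```

View pics/wrist5.png

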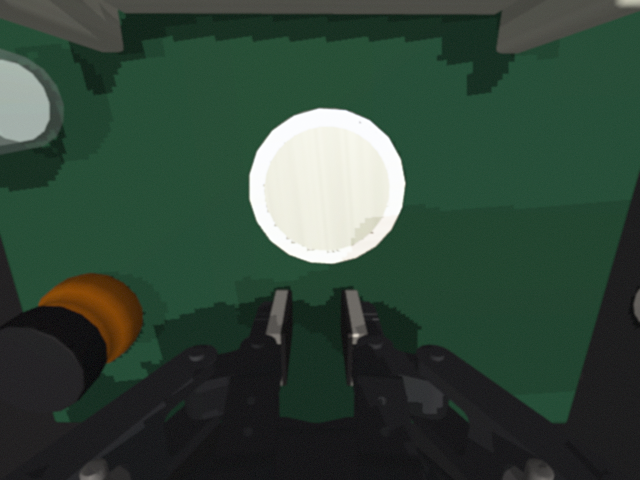

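The tin centre is at column 327 and the tip gap at 317. The gate middle is near column 310, so the tin is about 3 mm right of the tips and within tolerance for the gate. I'll shift slightly right and push forward to just before the flap.

Call:
move_arm:
  motion:
    - [[0,0.09,-0.1],0,0.48]
    - [[0,0,-0.2],0,0.48]
    - [[0,0,-0.2],0,0.48]
    - [[0,0,-0.2],0,0.48]
    - [[0,0,-0.2],0,0.48]
    - [[0,0,-0.15],0,0.48]
    - [[0,0,0],0,0.48]

```text
clock: 8.43
tcp_pos: [0.6169, 0.0087, 0.0361]
orientation: [-175.3, 90.0, -1.0]
contact_force: [0.1, -0.2, 0.1]
opening: 0.258
```

Run:
```python
from h import *
from station import manip
s=manip.state()
rel(s,[0.002,-.0035,.035],0)
c=manip.read_camera("wrist");cv2.imwrite("pics/wrist6.png",c["img"][:,:,::-1]);np.savez("wrist6.npz",**c)
g=(c["img"].min(2)>130).astype(np.uint8);g[:120]=0;g[:,:200]=0;g[:,450:]=0
n,l,st,ce=cv2.connectedComponentsWithStats(g);j=1+np.argmax(st[1:,4]);x,y,w,h=st[j,:4]
print(st[j],(w2s(back(c,(x+w/2,y+h/2),.046),S0,Y0)*1e3).round(1))
c=manip.read_camera("scene");a=c["img"][180:360,205:445,::-1]
cv2.imwrite("pics/m6.png",cv2.resize(a,None,fx=3,fy=3))
```

```text
t 8.425 TCP st [-79.9  -5.9] z 36.1 phi -0.01 tilt -1.0 turn units -0.0 shift units now [ 0.03 -0.06 -2.05] after turn [ 0.03 -0.06 -2.05] F [ 0.1 -0.2  0.1] op 0.258
[  242   154   150   146 17105] [-36.9  -6. ]
```

View pics/wrist6.png

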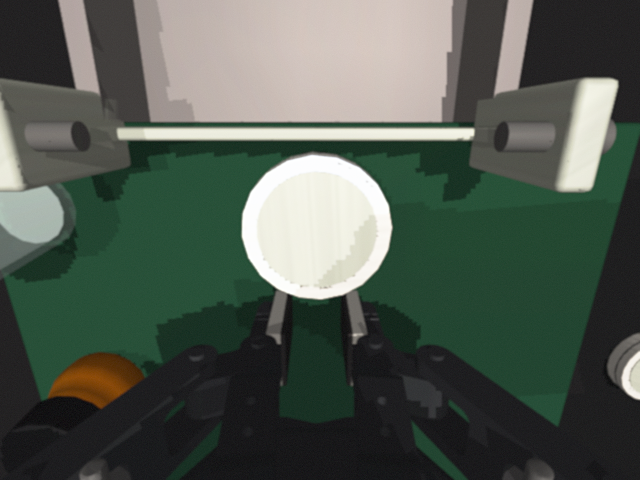

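View pics/m6.png

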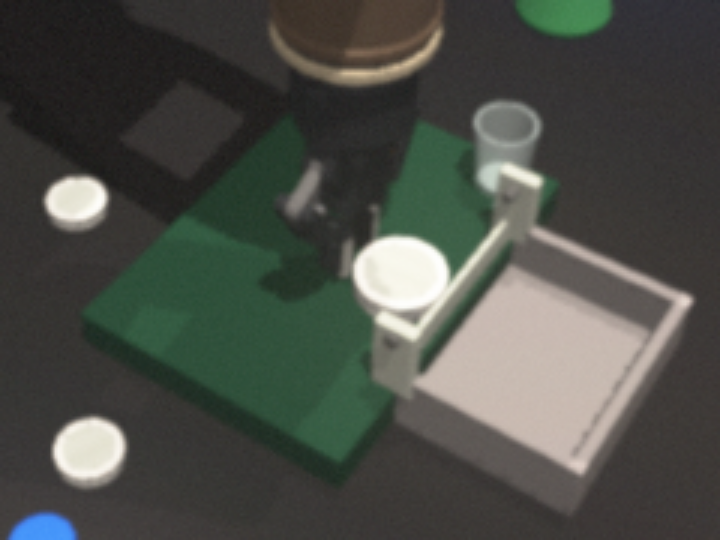

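The tin is centred at (317,226), just short of the flap bar at row 133. The cheeks have ample room on both sides. I'll push slowly until the flap starts to open.

Call:
move_arm:
  motion:
    - [[0,-0.05,-0.15],0,0.48]
    - [[0,0,-0.2],0,0.48]
    - [[0,0,-0.2],0,0.48]
    - [[0,0,-0.15],0,0.48]
    - [[0,0,0],0,0.48]

```text
clock: 9.15
tcp_pos: [0.645, 0.0079, 0.0361]
orientation: [-177.6, 90.0, -3.2]
contact_force: [-0.6, 0.3, 0.1]
opening: 0.26
```

Run:
```python
from h import *
from station import manip
s=manip.state()
rel(s,[0.002,-.0035,.035],0)
c=manip.read_camera("wrist");cv2.imwrite("pics/wrist7.png",c["img"][:,:,::-1])
c=manip.read_camera("scene");a=c["img"][180:360,205:445,::-1]
cv2.imwrite("pics/m7.png",cv2.resize(a,None,fx=3,fy=3))
```

```text
t 9.15 TCP st [-51.9  -4. ] z 36.1 phi -0.01 tilt -1.0 turn units -0.0 shift units now [ 0.03 -0.01 -1.35] after turn [ 0.03 -0.01 -1.35] F [-0.6  0.3  0.1] op 0.26
```

View pics/wrist7.png

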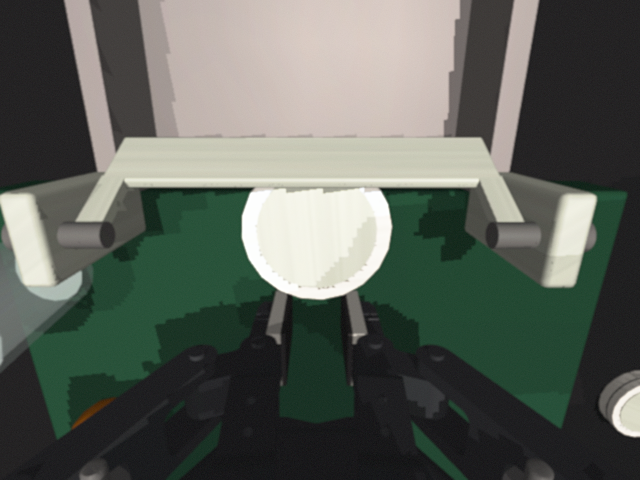

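View pics/m7.png

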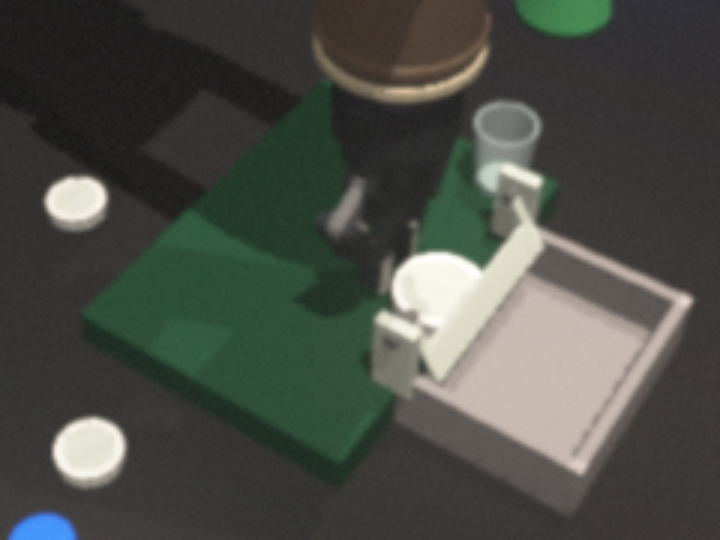

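The flap has swung open by about 40° and rests on the tin, whose centre is at (317,228). Now the brisk final push.

Call:
move_arm:
  motion:
    - [[0,0,-0.25],0,0.48]
    - [[0,0,-0.4],0,0.48]
    - [[0,0,-0.4],0,0.48]
    - [[0,0,-0.25],0,0.48]
    - [[0,0,0],0,0.48]
    - [[0,0,0],0,0.48]

```text
clock: 10.0
tcp_pos: [0.6955, 0.0029, 0.0359]
orientation: [2.2, 90.0, 176.5]
contact_force: [-0.9, -0.2, -0.2]
opening: 0.262
```

Run:
```python
from h import *
from station import manip
s=manip.state()
rel(s,[0.002,-.0035,.035],0)
c=manip.read_camera("wrist");cv2.imwrite("pics/wrist8.png",c["img"][:,:,::-1])
c=manip.read_camera("scene");a=c["img"][180:360,205:445,::-1]
cv2.imwrite("pics/m8.png",cv2.resize(a,None,fx=3,fy=3))
```

```text
t 10.0 TCP st [-1.1 -3.9] z 35.9 phi -0.01 tilt -1.0 turn units -0.0 shift units now [ 0.02 -0.01 -0.08] after turn [ 0.02 -0.01 -0.08] F [-0.9 -0.2 -0.2] op 0.262
```

View pics/wrist8.png

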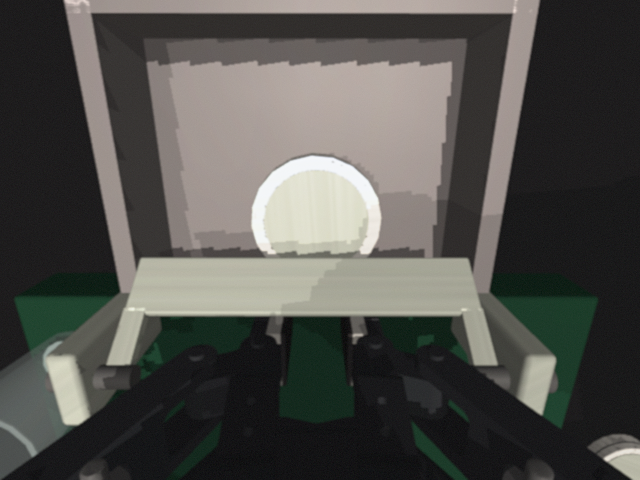

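View pics/m8.png

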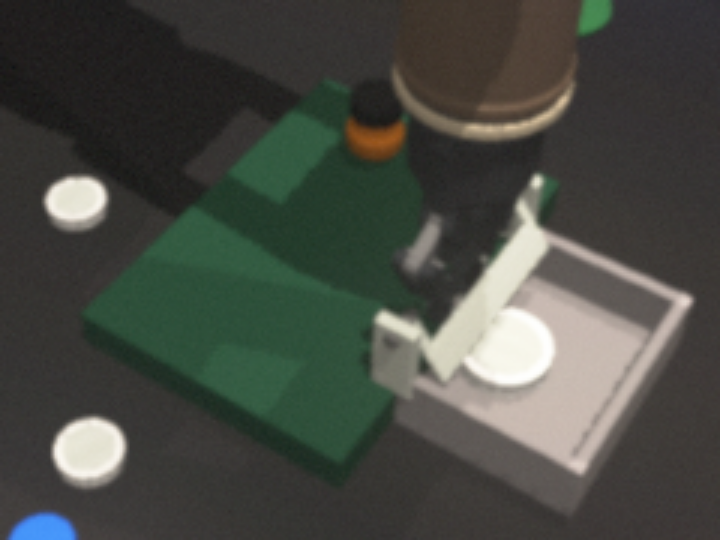

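The tin is in the tray and looks flat, with the whole rim visible at scene crop (507,347). The flap rests on the fingers, so I draw straight back.

Call:
move_arm:
  motion:
    - [[0,0,0.2],0,0.48]
    - [[0,0,0.4],0,0.48]
    - [[0,0,0.5],0,0.48]
    - [[0,0,0.6],0,0.48]
    - [[0,0,0.8],0,0.48]
    - [[0,0,0.4],0,0.48]
    - [[-0.8,0,0.2],0,0.48]
    - [[-1,0,0],0,0.48]

```text
clock: 11.1
tcp_pos: [0.5707, 0.0152, 0.1083]
orientation: [3.8, 89.9, 178.2]
contact_force: [1.0, -0.5, 0.5]
opening: 0.26
```

Call:
move_arm:
  motion:
    - [[-0.6,0,0],0,0.48]
    - [[0,0,0],0,0.48]
    - [[0,0,0],0,0.48]
    - [[0,0,0],0,0.48]
    - [[0,0,0],0,0.48]
    - [[0,0,0],0,0.48]

```text
clock: 11.85
tcp_pos: [0.5725, 0.015, 0.1317]
orientation: [4.0, 90.0, 178.3]
contact_force: [-0.5, 0.0, -0.1]
opening: 0.257
```

Run:
```python
from h import *
from station import manip
s=manip.state()
rel(s,[0.002,-.0035,.035],0)
c=manip.read_camera("top");np.savez("top9.npz",**c);a=c["img"][110:300,220:400,::-1];cv2.imwrite("pics/t9.png",cv2.resize(a,None,fx=3,fy=3,interpolation=2))
g=(c["img"].min(2)>215).astype(np.uint8);g[:135]=0;g[175:]=0;g[:,:285]=0;g[:,345:]=0
n,l,st,ce=cv2.connectedComponentsWithStats(g);j=1+np.argmax(st[1:,4]);x,y,w,h=st[j,:4];print(st[j],w2s(back(c,(x+w/2,y+h/2),.024),S0,Y0)*1e3)
c=manip.read_camera("scene");a=c["img"][180:360,205:445,::-1]
cv2.imwrite("pics/m9.png",cv2.resize(a,None,fx=3,fy=3,interpolation=2))
```

```text
t 11.85 TCP st [-124.7   -4. ] z 131.7 phi -0.01 tilt -1.0 turn units -0.0 shift units now [ 2.41 -0.01 -3.17] after turn [ 2.42 -0.01 -3.17] F [-0.5  0.  -0.1] op 0.257Traceback (most recent call last):
  File "<stdin>", line 7, in <module>
    return _wrapfunc(a, 'argmax', axis=axis, out=out, **kwds)
    return bound(*args, **kwds)
ValueError: attempt to get argmax of an empty sequence
```

View pics/t9.png

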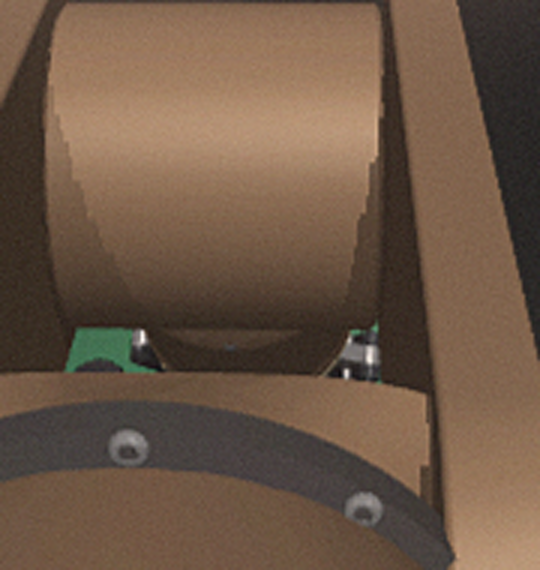

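The arm blocks the top camera, so I'll use the scene and wrist cameras.

Run:
```python
from h import *
from station import manip
c=manip.read_camera("wrist");cv2.imwrite("pics/wrist9.png",c["img"][:,:,::-1])
c=manip.read_camera("scene");a=c["img"][180:360,205:445,::-1];np.savez("scene9.npz",**c)
cv2.imwrite("pics/m9.png",cv2.resize(a,None,fx=3,fy=3,interpolation=2))
for z in (.024,.03,.04): # expected outline centre if flat
  pass
g=(c["img"].min(2)>175).astype(np.uint8);g[:270]=0;g[320:]=0;g[:,:352]=0;g[:,410:]=0
n,l,st,ce=cv2.connectedComponentsWithStats(g);j=1+np.argmax(st[1:,4]);x,y,w,h=st[j,:4];print(st[j],w2s(back(c,(x+w/2,y+h/2),.024),S0,Y0)*1e3)
```

```text
[ 352  275   58   45 1625] [53.06560344 -1.34823133]
```

View pics/m9.png

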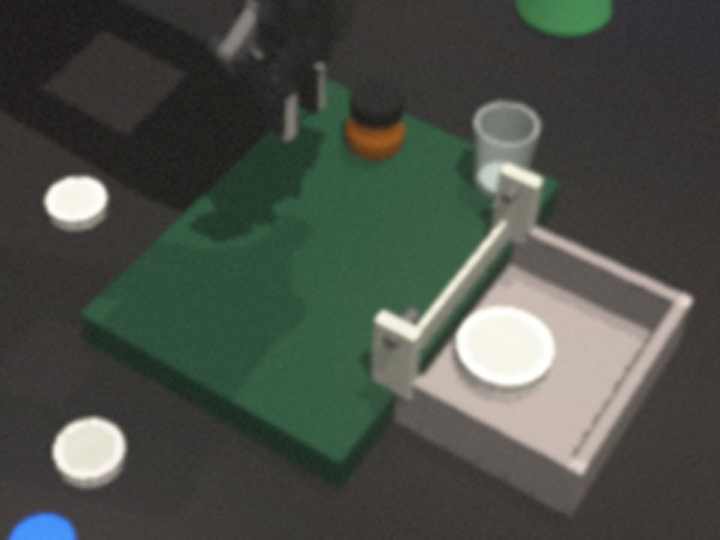

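View pics/wrist9.png

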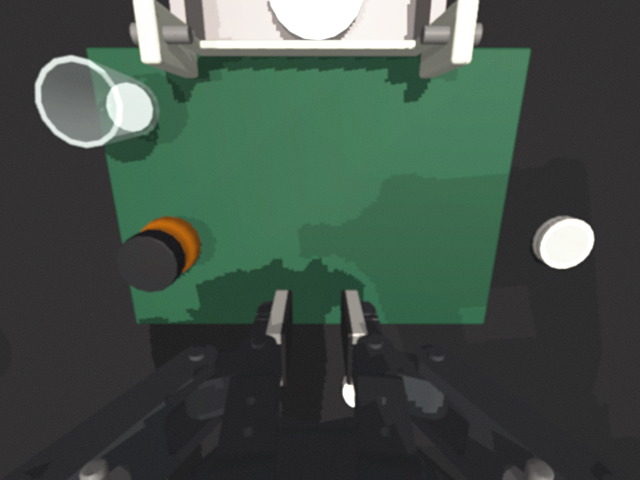

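The flap hangs shut (its bar runs straight between the cheeks in both views) and the tin shows as a full ellipse at scene crop (505,346). I'll check that shape against a tin lying flat.

Run:
```python
from h import *
from station import manip
c=dict(np.load("scene9.npz"))
p=w2s(back(c,(205+505/3,180+346/3),.024),S0,Y0);print("centre st mm",p*1e3)
a=np.linspace(0,2*np.pi,60)
def box(f): 
    q=proj(c,[[*s2w((p[0]+.03*np.cos(t),p[1]+.03*np.sin(t)),S0,Y0),f(np.cos(t))] for t in a]); q=(q-[205,180])*3; return q.min(0).round(),q.max(0).round()
print("flat",box(lambda k:.024)); print("tilt20",box(lambda k:.034-.011*k))
im=c["img"][180:360,205:445].min(2); im=cv2.resize(im,None,fx=3,fy=3,interpolation=2)
print("row",np.where(im[346,440:600]>170)[0][[0,-1]]+440,"col",np.where(im[290:420,505]>170)[0][[0,-1]]+290)
s=manip.state();print(s['clock'],s['contact_force'])
```

```text
centre st mm [38.73549562 -4.92838146]
flat (array([457., 309.]), array([553., 385.]))
tilt20 (array([460., 292.]), array([553., 382.]))
row [456 599] col [290 419]
12.0 [0.18763444 0.05387493 0.32097707]
```

```bash
python3 -c "
from station import manip
print(manip.finish_job())"
```

```text
the job is handed in; nothing more can be done
None
```

The tin is lying flat in the sunken tray and the flap has fallen shut behind it. I handed the job in at about 12 s of the 48 s.

**What I did:** With the half-open fingertips I pushed the 60 mm tin diagonally onto the centre line. Then I turned the gripper, pushed the tin straight under the flap and off the shelf end, and drew back and up clear of everything. The tin was only pushed, never lifted.

**Last checks:**
- **Tin:** Its outline in the scene picture, read by eye, matches a flat disc resting on the tray floor. Its centre is about 39 mm past the hinge, so its rear edge clears the step by about 5 mm.
- **Flap:** It hangs shut in both the scene and wrist views.
- **Other things:** The jar, the beaker and the two small discs look unmoved. The flask, bottle, dish and brush were outside the last pictures I viewed, but the arm kept well away from them.
- **Forces:** Tool force read about 1 N or less at every reading.

**Checks that failed or disagreed:**
- The last top picture was useless because the arm blocked that camera.
- Two automatic outline searches for the tin failed: one found nothing, and one picked up more than the tin, giving a centre 53 mm past the hinge. A brightness check of the tin's edges also failed because the threshold took in the tray.
- Different views put the station 1 to 3 mm apart.

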